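# Push the coupon carrier home under the stage clip

### The job

Load the test-coupon carrier into the clip stage: press the spring clip's long thumb bar down with one fingertip and, holding it down, use the other finger to push the brass carrier by its heel along the channel, under the raised clip nose, fully home against the end stop. Only then let the thumb bar up so that the nose clamps the carrier, and move clear. Only press and push: do not lift or tip the carrier, and leave the other things on the bench alone.

Things in the scene. Friction and masses are not known exactly. Their poses are not given: they have to be found in the camera images.
- stage: grey clip stage bolted to the bench, base 172 x 70 x 12 mm (x -110 to 62, y -28 to 42). Origin on the bench under the channel's centre line; +x is the push direction (away from the robot, turned up to 0.4 rad), +y towards the thumb bar. Channel floor 12 mm above the bench, 34 mm wide between two 5 mm wide rails 4 mm high. Hinge posts at y 24 to 36, x -4 and 53, stand 14 mm above the floor
- end_stop (a point): middle of the face of the end stop, a block 44 mm wide and 8 mm high across the channel; at stage x = 50, y = 0, z = 16 mm. The tongue's front edge meets it when the carrier is home
- carrier: brass coupon carrier, loose in the channel, about 0.12 kg: flat tongue 60 mm long (x), 30 wide (y), 6 thick, with an upright heel across its rear (-x) end, 8 mm thick, 30 wide, 18 tall from the underside. Origin at the centre of its underside; the heel's rear face, to be pushed, is 30 mm behind it. Starts 28 to 58 mm short of home; home its origin is at stage x = 20, y = 0, z = 12 mm
- clip (a joint): angle (rad) of the sprung steel clip about its hinge line (along stage x, at y = 30, z = 24 mm). 0 = at rest, nothing beneath; grows as the thumb bar goes down and the nose rises; stop at 0.42. From about 0.18 the nose is clear of the tongue; at about 0.14 it rests on it. The bar takes about 5 N to start, 12 N at the stop; the spring lifts it when let go
- thumb_bar (a point): middle of the top of the thumb bar, a flat strip along the channel, 146 mm long (stage x -99 to 47), 24 wide (y 48 to 72), 3 thick; top 28 mm above the bench at rest, its inner edge 23 mm at angle 0.25, 20 mm at the stop: above the rails, below the heel's top (30 mm), so fingertips of equal height 60 mm apart (one on the bar, one behind the heel) can press and push; the finger may slide along it
- nose (a point): underside of the clip's nose at its near (-x) end: a bar 8 mm wide over the channel's centre line, stage x 28 to 46 mm, joined to the thumb bar by a cross arm (x 27 to 47). At rest 2 mm above the channel floor, so that it blocks the tongue
- bushing: brass bushing, a plain ring 32 mm across, 28 mm tall, standing on the bench near the stage; origin under its centre
- collar: steel shaft collar, a ring 38 mm across, 14 mm tall, lying on the bench near the stage; origin under its centre
- tube: squat clear glass specimen tube, 34 mm across, 45 mm tall, standing open on the bench near the stage; origin under its centre
- pin_tray: dented tin tray of rotor pins, 130 x 90 x 22 mm, on the left of the bench; origin under its centre
- wrench: steel wrench lying on the right of the bench
- grease_jar: closed grey jar 52 mm across, 55 mm tall, left of the stage; origin under its centre
- rotor_cap: aluminium rotor cap, 68 mm across, 32 mm tall with a central boss, right of the stage; origin under its centre
Mind the look-alikes: they are no part of the job. What is shaped like the stage but purple is not meant.

How it is judged:
By the outcome, as a careful person would: the job done as asked, in the order asked, and still so for the second after the job is handed in, with the robot touching nothing.
It also fails if it takes over 40 s, if anything falls off the work surface, if the arm or the gripper's body presses on something with over 40 N, if the wrist force passes 120 N, or if a joint passes its speed limit or range.

### The arm

A 6-joint arm with a two-finger parallel gripper is mounted at the origin on the work surface. World frame = base frame: x ahead of the robot, y to its left, z up, the work surface at z = 0. Lengths are in mm, angles in rad, forces in N, time in s.
With the tool pointing down it reaches from about 300 to 775 mm from the base axis. Payload 14.6 kg.
Tool frame: the origin (TCP) lies midway between the tips of the shut fingers; the grasp point (between the pads) lies 19 mm behind it (grip_depth is the distance from the TCP to the grasp point, in mm); z points along the fingers, y is the direction in which the jaws open and shut (so a half turn about z gives the same grasp; the last joint's range is limited). The gripper opens to 94 mm and grips with 3 to 60 N. Pads are 16 mm wide; open, the fingers measure 119 mm over their backs; the gripper's body (75 mm by 177 mm) begins 78 mm behind the grasp point.
Start: joints at [-1.22, 0.3, 1.521, -0, 1.321, -0.067], TCP at [223.155, -502.684, 205.446] pointing down, gripper open.
Joint ranges: [-3.03, 3.03], [-0.79, 2.21], [0.23, 2.52], [-1.04, 4.18], [0, 3.07], [-2.55, 2.55]. Speed limits (rad/s): [2.22, 2.22, 2.57, 3.14, 3.14, 3.14].

### API

Orientations are given as [roll, pitch, yaw] about the fixed x, y, z axes, in that order (R = Rz(yaw) Ry(pitch) Rx(roll)).
In Python, from cell import read_state, camera, camera_info, sign_off, grip_depth gives the robot as it stands.
- The arm moves only by the tool drive_tool, never from a script. Its argument "motion" is one flat list of numbers, 4 for each row, row after row: the shift along the tool's x, y, z in mm, then the turn about the tool's z in rad. A call has 1 to 8 rows; each row shifts and turns the pose as measured when the row begins, along the tool's axes as they then stand; what a row does not reach is not made up. A row lasts 1/12 s, in which the tool goes at most 41.7 mm and 7.16 degrees, less where a joint would pass 70% of its speed; a pose out of reach is approached as far as the arm can. A call is refused whole if a number of a shift passes 41.7 or a number of a turn 0.125, either way. A call with a gripper value outside its range is refused whole. "jaw" is the closure, from 0 (fully open) to 1 (shut), set as the call begins (left out, the last holds). The fingers move at their own pace and stop on an object; "grip_force" is the grip in N (left out, the last holds). Time passes only in rows, so rows that do not move let the fingers close. It gives the time, the measured TCP pose, the force and the opening at its end, in the units of the state.
- read_state(): the state, without advancing time (a new reading comes with each control period).
- camera(name): name is "scene" or "top"; returns the picture (480x640x3 uint8, red, green, blue); there is no depth.
- camera_info(name): a dict with "fovy" (degrees; the focal length in pixels is half the picture's height over the tangent of half this angle, whatever the lens; pixels are square), "cx", "cy" (the principal point, pixels), "k1" (the pictures are not rectified: a ray, as slopes to the right and down, at radius r is drawn at 1 + k1 r^2 times it, then the intrinsics apply), "camera_from_world" (4x4, takes a point from world to camera coordinates). Camera axes: x right, y up, looking along -z (the intrinsics and any distortion apply to the point x, -y, -z); pixel columns grow to the right and rows downward; lengths in mm; the calibration is good to about 2 mm. A picture is of the moment at which its call begins. camera_info takes no time and is no camera call.
- sign_off(): hands the job in, once; it reports no verdict.
The state is a dict: "clock": time; "joints": joint angles; "qd": joint speeds; "effort": joint torques, N m; "eef_pos": TCP position; "eef_rot": TCP orientation; "wrist_force": force on the tool from outside, world axes, zero at the start; "moment": the same for the moment, N m; "finger_gap": finger opening in mm.
Only numpy, scipy, OpenCV 4.12 (cv2) and the standard library are available. Lean on these libraries where they do the work, as an engineer would, in place of code of your own. Each camera call takes 0.05 s, during which the arm holds its last target. There are 200 camera calls.

## Working session

There is one attempt and no reset: what is moved stays moved. The work goes in short steps, Python scripts to look and compute and a tool call to move; the robot and the scene stay as the last step left them, time stands still between calls to the robot, and variables do not carry over. Pictures are saved under pics/ and viewed, on a budget of 10 in all, crops included, one or two more only if the job needs it, and the job is handed in when it is done.

Besides the shell and the picture viewer there is one more tool, called after "Call:" by a JSON object that holds its "name" and its "arguments", one argument or row to a line. drive_tool: Moves the arm, as the interface text tells. Its arguments: {"type":"object","properties":{"motion":{"type":"array","items":{"type":"number"}},"jaw":{"type":"number"},"grip_force":{"type":"number"}},"required":["motion"]}

```bash
mkdir -p pics; cat > h.py <<'E'
import numpy as np, cv2
from cell import *
def cal(n):
    i=camera_info(n); f=240/np.tan(np.radians(i["fovy"])/2)
    return i,f,np.array(i["camera_from_world"])
def proj(n,P):
    i,f,M=cal(n); P=np.atleast_2d(P).astype(float); c=P@M[:3,:3].T+M[:3,3]
    s=np.c_[c[:,0]/-c[:,2],c[:,1]/c[:,2]]
    s=s*(1+i["k1"]*(s**2).sum(1))[:,None]
    return s*f+[i["cx"],i["cy"]]
def unproj(n,uv,z):
    i,f,M=cal(n); d=(np.atleast_2d(uv).astype(float)-[i["cx"],i["cy"]])/f; s=d.copy()
    for _ in range(20): s=d/(1+i["k1"]*(s**2).sum(1))[:,None]
    r=np.c_[s[:,0],-s[:,1],-np.ones(len(s))]@M[:3,:3]; o=-M[:3,:3].T@M[:3,3]
    return o+r*((np.asarray(z)-o[2])/r[:,2])[:,None]
def S(o,yaw,p):
    p=np.atleast_2d(p).astype(float);c,s=np.cos(yaw),np.sin(yaw)
    return np.c_[o[0]+c*p[:,0]-s*p[:,1],o[1]+s*p[:,0]+c*p[:,1],p[:,2]]
def snap(n,f,crop=None,k=1):
    a=camera(n)[:,:,::-1]; np.save('pics/'+f+'.npy',a)
    if crop: x0,x1,y0,y1=crop; a=a[y0:y1,x0:x1]
    cv2.imwrite('pics/'+f+'.png',cv2.resize(a,None,fx=k,fy=k,interpolation=cv2.INTER_CUBIC))
E
python3 -c "
from h import *
snap('top','t0');snap('scene','s0');print(read_state());print(grip_depth)
for n in('top','scene'):print(camera_info(n))"
```

```text
{'clock': 0.1, 'joints': array([-1.21964038e+00,  3.00421132e-01,  1.52146243e+00,  9.71591620e-07,
        1.32067700e+00, -6.65973341e-02]), 'qd': array([-0.00103502, -0.00213743, -0.00143937,  0.00114974, -0.00180997,
       -0.00060942]), 'effort': array([ 1.40639506e-03, -5.32645333e+01, -3.53281403e+01,  7.09078484e-02,
        2.34941411e-02, -9.20383377e-05]), 'eef_pos': array([ 223.06717857, -502.5079285 ,  204.96392466]), 'eef_rot': array([-3.14062696e+00, -6.53512228e-05,  4.17753010e-01]), 'wrist_force': array([0.11132121, 0.22251246, 0.28688242]), 'moment': array([ 0.00882097, -0.00551236, -0.03800582]), 'finger_gap': 94.48790078998928}
18.8
{'fovy': 57.71082214526066, 'cx': 316.5932276979591, 'cy': 242.2992194900766, 'k1': -0.006001731430951134, 'camera_from_world': array([[ 2.95994633e-02, -9.99546856e-01,  5.47314395e-03,
         4.54120175e+00],
       [ 9.98247584e-01,  2.98407968e-02,  5.11007643e-02,
        -5.24795032e+02],
       [-5.12409313e-02,  3.95099753e-03,  9.98678505e-01,
        -9.22908041e+02],
       [ 0.00000000e+00,  0.00000000e+00,  0.00000000e+00,
         1.00000000e+00]])}
{'fovy': 42.61902000349022, 'cx': 305.1708893358067, 'cy': 239.92511449443091, 'k1': -0.0994360821320283, 'camera_from_world': array([[ 7.24577396e-01,  6.89134176e-01, -9.03797708e-03,
        -3.88956787e+02],
       [-4.92437219e-01,  5.26849721e-01,  6.92773381e-01,
         2.35424827e+02],
       [ 4.82175468e-01, -4.97517296e-01,  7.21098716e-01,
        -1.60014798e+03],
       [ 0.00000000e+00,  0.00000000e+00,  0.00000000e+00,
         1.00000000e+00]])}
```

View pics/t0.png

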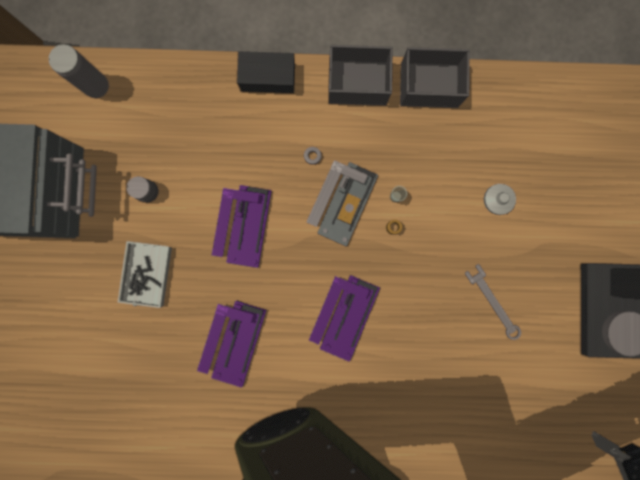

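View pics/s0.png

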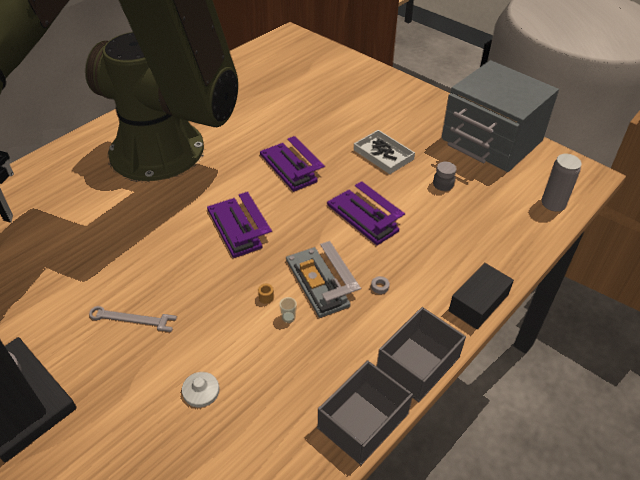

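The top picture shows the grey stage at (343,203) with the brass carrier at (348,209). The look-alikes are purple, at (242,225), (232,343) and (345,317), so I choose the grey one. Next, a close crop of it.

```bash
python3 -c "
from h import *
a=np.load('pics/t0.npy')[150:255,295:415];b=np.load('pics/s0.npy')[235:325,260:400]
a=cv2.resize(a,None,fx=5,fy=5,interpolation=2)
cv2.imwrite('pics/c0.png',a)
b=cv2.resize(b,None,fx=5,fy=5,interpolation=2)
cv2.imwrite('pics/c1.png',b)
print(unproj('top',[[343,203],[399,195],[395,228],[313,156]],[12,45,28,14]))"
```

```text
[[ 611.31560917  -34.45226801   12.        ]
 [ 626.96555283 -149.0701605    45.        ]
 [ 559.02326957 -145.22013212   28.        ]
 [ 711.65950519   33.49767384   14.        ]]
```

View pics/c0.png

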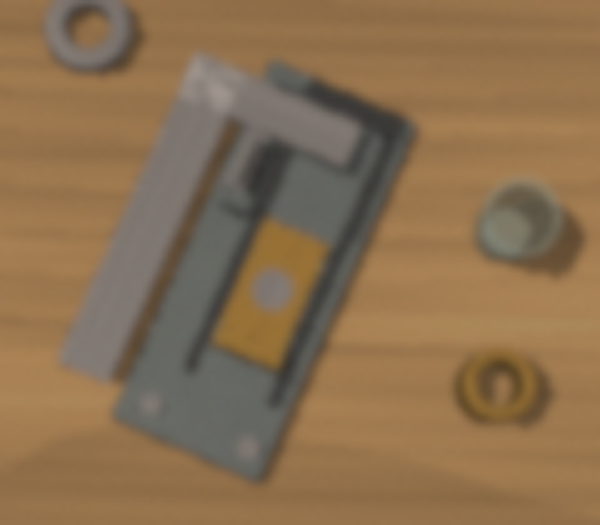

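View pics/c1.png

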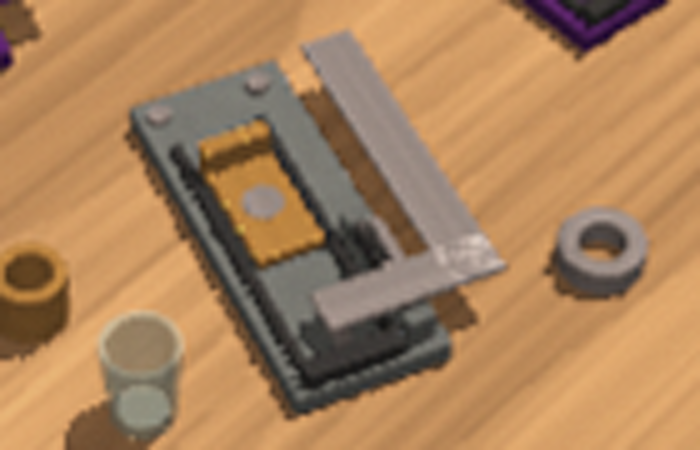

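The crops confirm the grey stage. The bar corners are at c0 (62,358), (108,382) and (195,55). The base corners are at (116,413), (265,482) and (415,123). The brass carrier's front edge runs (272,217) to (330,243), with its heel at about (212,348). Now fitting the poses.

```bash
cat > fit.py <<'E'
from h import *
from scipy.optimize import least_squares
px=lambda u,o:(np.array(u,float)+.5)/5-.5+o
T=px([[116,413],[265,482],[415,123],[62,358],[108,382],[195,55]],[295,150])
TP=[[-110,42,12],[-110,-28,12],[62,-28,12],[-99,72,28],[-99,48,28],[47,72,28]]
C=px([[130,105],[278,62],[293,404],[450,350],[350,32],[302,47],[507,265]],[260,235])
CP=[[-110,-28,12],[-110,42,12],[62,-28,12],[62,42,12],[-99,72,28],[-99,48,28],[47,72,28]]
def r(q,w): 
    a=(proj('top',S(q[:2],q[2],TP))-T); b=(proj('scene',S(q[:2],q[2],CP))-C)
    return np.r_[a.ravel()*w[0],b.ravel()*w[1]]
for w in((1,1),(1,0),(0,1)):
    s=least_squares(r,[610,-35,-.35],args=(w,),loss='soft_l1'); print(w,s.x.round(3),s.fun.round(1).tolist())
    o,y=s.x[:2],s.x[2]
    c,sn=np.cos(y),np.sin(y); loc=lambda P:(np.c_[P[:,:2]-o]@np.array([[c,-sn],[sn,c]])).round(1).tolist()
    print('top  front,heel',loc(unproj('top',px([[272,217],[330,243],[212,348],[282,370]],[295,150]),[18,18,30,30])))
    print('scene',loc(unproj('scene',px([[262,265],[327,240],[200,148],[268,122]],[260,235]),[18,18,30,30])))
E
python3 fit.py
```

```text
(1, 1) [ 6.31358e+02 -6.06610e+01 -3.95000e-01] [-1.0, 0.2, -1.2, -0.3, 1.1, -0.6, -0.9, 0.1, 0.2, -0.1, 0.6, -1.3, -0.7, 0.7, -0.6, -0.5, 0.2, -0.2, 0.6, -1.0, -0.2, -0.3, -0.7, -0.0, -0.5, 0.8]
top  front,heel [[-4.4, 13.6], [-4.4, -13.8], [-68.1, 14.0], [-64.5, -16.8]]
scene [[-2.7, -12.7], [-3.8, 17.1], [-61.6, -14.4], [-63.2, 17.4]]
(1, 0) [ 6.31345e+02 -6.07190e+01 -3.82000e-01] [-0.5, 0.6, -0.5, -0.2, 0.9, -0.8, -0.6, 0.7, 0.6, 0.4, 0.3, -1.0, -0.0, 0.0, -0.0, -0.0, 0.0, -0.0, 0.0, -0.0, -0.0, -0.0, -0.0, -0.0, -0.0, 0.0]
top  front,heel [[-4.3, 13.7], [-4.6, -13.7], [-68.0, 14.9], [-64.7, -16.0]]
scene [[-2.8, -12.6], [-3.6, 17.2], [-61.7, -13.6], [-63.0, 18.2]]
(0, 1) [ 6.31577e+02 -6.06900e+01 -4.04000e-01] [-0.0, -0.0, -0.0, -0.0, 0.0, -0.0, -0.0, -0.0, -0.0, -0.0, 0.0, -0.0, -0.2, 0.5, 0.0, -0.4, -0.1, -0.2, 0.5, -0.7, 0.4, -0.2, -0.1, 0.1, -0.4, 1.2]
top  front,heel [[-4.8, 13.5], [-4.5, -13.9], [-68.5, 13.3], [-64.5, -17.5]]
scene [[-2.8, -12.7], [-4.2, 17.0], [-61.6, -15.0], [-63.6, 16.7]]
```

```bash
cat > go.py <<'E'
import sys
from h import *
from scipy.spatial.transform import Rotation as R
O=np.array([631.4,-60.7]);Y=-.393
x,y,z=map(float,sys.argv[1:4]) # target TCP, stage frame
s=read_state();r=R.from_euler('xyz',s['eef_rot']);p=s['eef_pos']
t=S(O,Y,[x,y,z])[0]
c,sn=np.cos(Y),np.sin(Y)
d=p[:2]-O
print('clk',round(s['clock'],2),'stage now',np.round([c*d[0]+sn*d[1],-sn*d[0]+c*d[1],p[2]],1),'rot',s['eef_rot'].round(3),'F',s['wrist_force'].round(1),'gap',s['finger_gap'].round(1))
print('target',t.round(1),'tool delta',r.inv().apply(t-p).round(1),'turn',round((s['eef_rot'][2]-Y),3),'j',s['joints'].round(2))
E
python3 go.py -80 30 90
```

```text
Traceback (most recent call last):
  File "go.py", line 10, in <module>
    print('clk',round(s['clock'],2),'stage now',np.round([c*d[0]+sn*d[1],-sn*d[0]+c*d[1],p[2]],1),'rot',s['eef_rot'].round(3),'F',s['wrist_force'].round(1),'gap',s['finger_gap'].round(1))
                                                                                                                                                                  ^^^^^^^^^^^^^^^^^^^^^
AttributeError: 'float' object has no attribute 'round'
```

```bash
sed -i "s/s\['finger_gap'\].round(1)/round(s['finger_gap'],1)/" go.py; python3 go.py -80 30 90
```

```text
clk 0.1 stage now [-208.  -564.5  205. ] rot [-3.141 -0.     0.418] F [0.1 0.2 0.3] gap 94.5
target [569.   -2.4  90. ] tool delta [ 519.1 -316.7  115.3] turn 0.811 j [-1.22  0.3   1.52  0.    1.32 -0.07]
```

Call:
{"name": "drive_tool", "arguments": {
  "motion": [0,0,0,0.1,0,0,0,0.12,0,0,0,0.12,0,0,0,0.12,0,0,0,0.12,0,0,0,0.12,0,0,0,0.12],
  "jaw": 0.5,
  "grip_force": 40
}}

```text
clock: 0.68
eef_pos: [222.7, -501.4, 202.4]
eef_rot: [-3.137, 0.004, -0.431]
wrist_force: [0.6, 0.1, 0.1]
finger_gap: 50.8
```

```bash
python3 go.py -80 30 90
```

```text
clk 0.68 stage now [-208.8 -563.6  202.4] rot [-3.137  0.004 -0.431] F [0.6 0.1 0.1] gap 50.8
target [569.   -2.4  90. ] tool delta [ 106.8 -597.6  114.6] turn -0.038 j [-1.22  0.3   1.52 -0.    1.32  0.78]
```

Call:
{"name": "drive_tool", "arguments": {
  "motion": [7,-40,4,0,7,-40,4,0,7,-40,4,0,7,-40,4,0,7,-40,4,0,7,-40,4,0,7,-40,4,0,7,-40,4,0]
}}

```text
clock: 1.35
eef_pos: [409.5, -231.8, 168.6]
eef_rot: [-3.137, 0.007, -0.452]
wrist_force: [0.7, -0.6, 0.3]
finger_gap: 46.9
```

Call:
{"name": "drive_tool", "arguments": {
  "motion": [7,-40,4,0,7,-40,4,0,7,-40,4,0,7,-40,4,0,7,-40,4,-0.02,5,-20,0,-0.02,0,0,0,0]
}}

```text
clock: 1.93
eef_pos: [543.7, -38.9, 146.8]
eef_rot: [-3.136, 0.01, -0.404]
wrist_force: [-0.8, 0.7, -0.7]
finger_gap: 47.1
```

```bash
python3 go.py -80 30 90
```

```text
clk 1.93 stage now [-89.4 -13.4 146.8] rot [-3.136  0.01  -0.404] F [-0.8  0.7 -0.7] gap 47.1
target [569.   -2.4  90. ] tool delta [  9.5 -43.2  56.9] turn -0.011 j [-0.14  0.35  1.6   0.01  1.2   1.83]
```

Call:
{"name": "drive_tool", "arguments": {
  "motion": [5,-22,10,-0.01,5,-22,10,0,0,0,25,0,0,0,25,0,0,0,8,0,0,0,0,0]
}}

```text
clock: 2.43
eef_pos: [569.8, 0.0, 65.5]
eef_rot: [-3.137, 0.011, -0.393]
wrist_force: [0.2, -0.7, -1.0]
finger_gap: 47.2
```

```bash
python3 go.py -80 30 60; python3 -c "
from h import *
snap('scene','s1',(250,410,190,330),5)"
```

```text
clk 2.43 stage now [-80.1  32.5  65.5] rot [-3.137  0.011 -0.393] F [ 0.2 -0.7 -1. ] gap 47.2
target [569.   -2.4  60. ] tool delta [0.2 2.5 5.5] turn 0.0 j [-0.07  0.5   1.59  0.01  1.06  1.89]
```

View pics/s1.png

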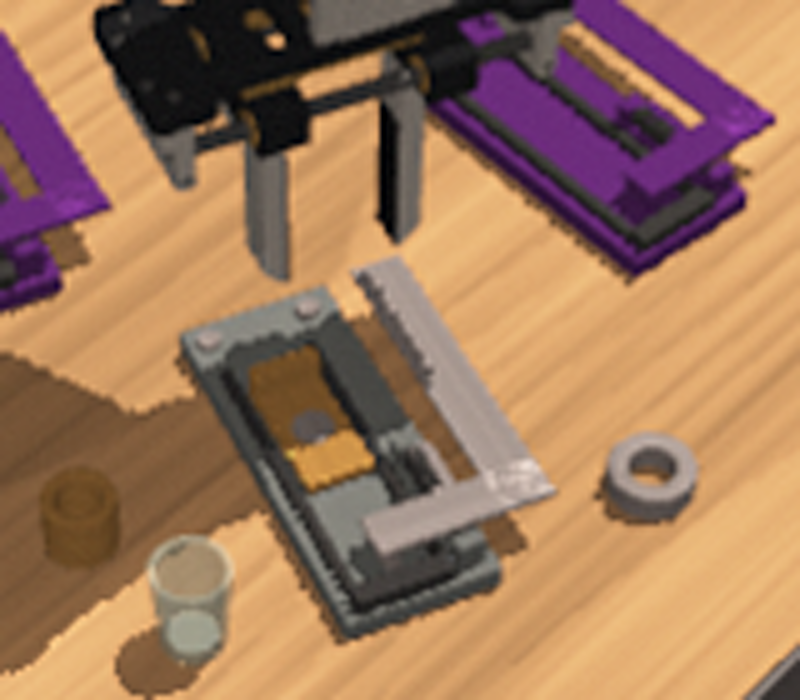

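The fingertips are at about (275,275) and (405,240) in the crop, above the rear of the channel and the bar. The carrier is unmoved. I'll check those tips against the projected pose, then descend.

```bash
python3 -c "
from h import *
print((proj('scene',S([631.4,-60.7],-.393,[[x,32.5+y,65.5] for y in(-30,30) for x in(-88,-72)]))-[250,190])*5)"
```

```text
[[258.30407379 258.24439472]
 [273.94120519 283.86915391]
 [389.15964418 215.53240523]
 [405.62841635 240.4849947 ]]
```

Call:
{"name": "drive_tool", "arguments": {
  "motion": [0,2.5,10,0,0,0,10,0,0,0,8,0,0,0,4,0,0,0,0,0]
}}

```text
clock: 2.9
eef_pos: [570.1, -4.1, 35.2]
eef_rot: [-3.135, 0.005, -0.395]
wrist_force: [-0.5, -0.3, -0.6]
finger_gap: 47.1
```

```bash
python3 go.py -80 30 21
```

```text
clk 2.9 stage now [-78.2  28.8  35.2] rot [-3.135  0.005 -0.395] F [-0.5 -0.3 -0.6] gap 47.1
target [569.   -2.4  21. ] tool delta [-1.7 -1.1 14.3] turn -0.002 j [-0.08  0.54  1.61  0.01  0.99  1.89]
```

Call:
{"name": "drive_tool", "arguments": {
  "motion": [-1.5,-1,4,0,0,0,3,0,0,0,3,0,0,0,2,0,0,0,1,0]
}}

```text
clock: 3.32
eef_pos: [570.0, -2.2, 23.4]
eef_rot: [-3.134, 0.003, -0.395]
wrist_force: [-4.3, -2.0, 8.7]
finger_gap: 47.0
```

```bash
python3 go.py -80 30 21
```

```text
clk 3.32 stage now [-79.1  30.5  23.4] rot [-3.134e+00  3.000e-03 -3.950e-01] F [-4.3 -2.   8.7] gap 47.0
target [569.   -2.4  21. ] tool delta [-0.9  0.6  2.4] turn -0.002 j [-0.07  0.56  1.62  0.01  0.97  1.89]
```

Call:
{"name": "drive_tool", "arguments": {
  "motion": [0,0,2,0,0,0,1.5,0,0,0,1,0]
}}

```text
clock: 3.57
eef_pos: [570.2, -2.3, 20.8]
eef_rot: [-3.134, 0.002, -0.394]
wrist_force: [-4.9, -0.7, 10.7]
finger_gap: 46.9
```

```bash
python3 go.py -80 30 20.5; python3 -c "
from h import *
snap('scene','s2',(270,390,230,330),6)"
```

```text
clk 3.57 stage now [-78.9  30.6  20.8] rot [-3.134e+00  2.000e-03 -3.940e-01] F [-4.9 -0.7 10.7] gap 46.9
target [569.   -2.4  20.5] tool delta [-1.1  0.6  0.3] turn -0.001 j [-0.07  0.56  1.62  0.01  0.96  1.89]
```

View pics/s2.png

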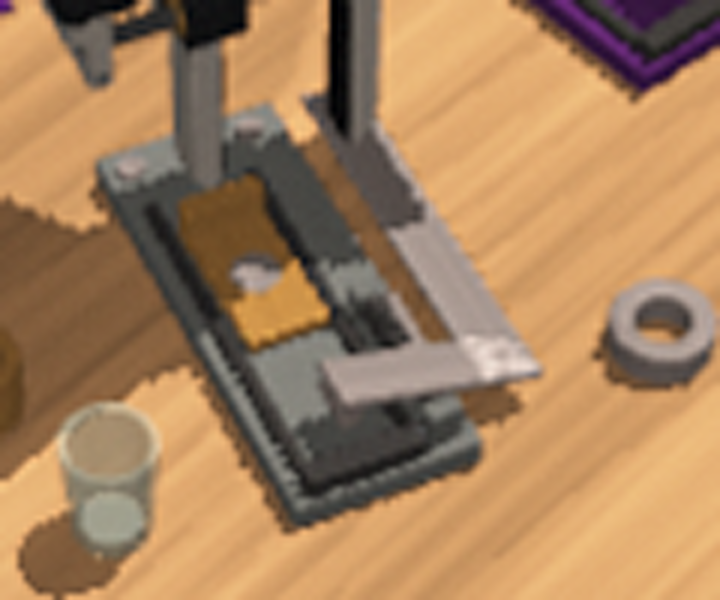

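The bar is down, the nose is raised, and the left finger stands behind the heel at (205,185). Now pushing slowly, holding z.

Call:
{"name": "drive_tool", "arguments": {
  "motion": [4,0,0.4,0,4,0,0.4,0,4,0,0.4,0,4,0,0.4,0]
}}

```text
clock: 3.95
eef_pos: [584.1, -6.0, 21.3]
eef_rot: [-3.133, 0.005, -0.393]
wrist_force: [-6.3, 3.8, 8.3]
finger_gap: 46.9
```

```bash
python3 go.py -18 30 20.5
```

```text
clk 3.95 stage now [-64.7  32.4  21.3] rot [-3.133  0.005 -0.393] F [-6.3  3.8  8.3] gap 46.9
target [626.3 -26.1  20.5] tool delta [46.7  2.4  0.6] turn 0.0 j [-0.08  0.59  1.58  0.01  0.98  1.88]
```

Call:
{"name": "drive_tool", "arguments": {
  "motion": [4,1,0.8,0,4,1,0.7,0,4,1,0.6,0,4,0.5,0.6,0,4,0.5,0.6,0]
}}

```text
clock: 4.37
eef_pos: [600.2, -13.2, 20.6]
eef_rot: [-3.129, 0.012, -0.39]
wrist_force: [-8.2, 4.5, 10.3]
finger_gap: 47.4
```

```bash
python3 go.py -18 30 20.5;python3 -c "
from h import *
snap('scene','s3',(270,390,230,330),6)"
```

```text
clk 4.37 stage now [-47.   31.9  20.6] rot [-3.129  0.012 -0.39 ] F [-8.2  4.5 10.3] gap 47.4
target [626.3 -26.1  20.5] tool delta [29.   2.  -0.2] turn 0.003 j [-0.09  0.62  1.52  0.02  1.01  1.86]
```

View pics/s3.png

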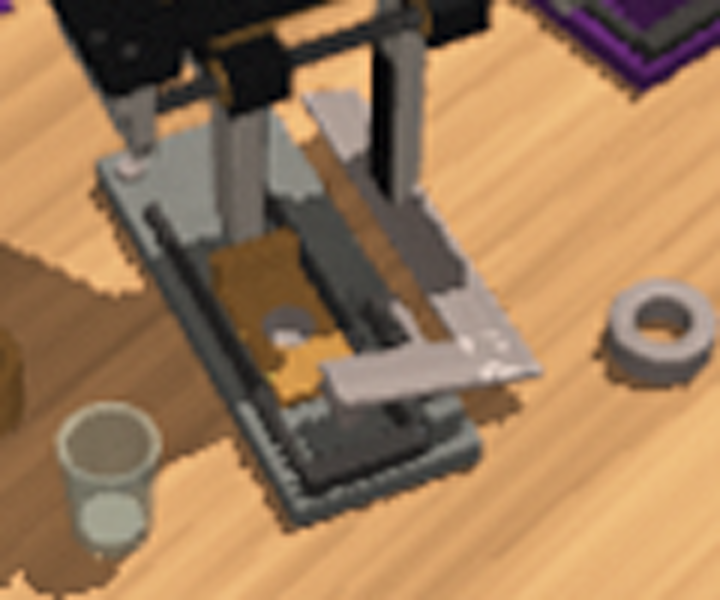

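The carrier slides straight, with its front edge at (290,400), not yet under the nose. The bar is still down. Continuing.

Call:
{"name": "drive_tool", "arguments": {
  "motion": [4,0.8,0.6,0.003,4,0.8,0.6,0,4,0.8,0.6,0,4,0.5,0.6,0]
}}

```text
clock: 4.75
eef_pos: [613.5, -18.7, 20.5]
eef_rot: [-3.126, 0.016, -0.391]
wrist_force: [-6.9, 5.7, 10.4]
finger_gap: 47.1
```

```bash
python3 go.py -18 30 20.5
```

```text
clk 4.75 stage now [-32.6  31.9  20.5] rot [-3.126  0.016 -0.391] F [-6.9  5.7 10.4] gap 47.1
target [626.3 -26.1  20.5] tool delta [14.6  1.9 -0.2] turn 0.002 j [-0.1   0.65  1.48  0.02  1.03  1.85]
```

Call:
{"name": "drive_tool", "arguments": {
  "motion": [4,0.8,0.6,0,4,0.8,0.6,0,3,0.8,0.6,0]
}}

```text
clock: 5.0
eef_pos: [622.3, -22.5, 20.5]
eef_rot: [-3.123, 0.02, -0.389]
wrist_force: [-8.5, 5.5, 9.3]
finger_gap: 47.0
```

Call:
{"name": "drive_tool", "arguments": {
  "motion": [2.5,0.8,0.6,0,2.5,0.8,0.6,0]
}}

```text
clock: 5.17
eef_pos: [625.8, -24.0, 20.5]
eef_rot: [-3.122, 0.023, -0.388]
wrist_force: [-20.1, 11.2, 17.5]
finger_gap: 47.0
```

```bash
python3 go.py -18 30 20.5
```

```text
clk 5.17 stage now [-19.3  31.8  20.5] rot [-3.122  0.023 -0.388] F [-20.1  11.2  17.5] gap 47.0
target [626.3 -26.1  20.5] tool delta [ 1.3  1.8 -0. ] turn 0.005 j [-0.11  0.67  1.43  0.03  1.06  1.84]
```

Call:
{"name": "drive_tool", "arguments": {
  "motion": [2,0.3,0.3,0,2,0,0.2,0]
}}

```text
clock: 5.33
eef_pos: [625.8, -23.8, 20.6]
eef_rot: [-3.123, 0.034, -0.388]
wrist_force: [-19.5, 3.1, 14.9]
finger_gap: 47.0
```

```bash
python3 go.py -18 30 20.5;python3 -c "
from h import *
snap('scene','s4',(270,390,230,330),6)"
```

```text
clk 5.33 stage now [-19.4  32.   20.6] rot [-3.123  0.034 -0.388] F [-19.5   3.1  14.9] gap 47.0
target [626.3 -26.1  20.5] tool delta [1.3 2.  0. ] turn 0.005 j [-0.11  0.68  1.42  0.03  1.07  1.84]
```

View pics/s4.png

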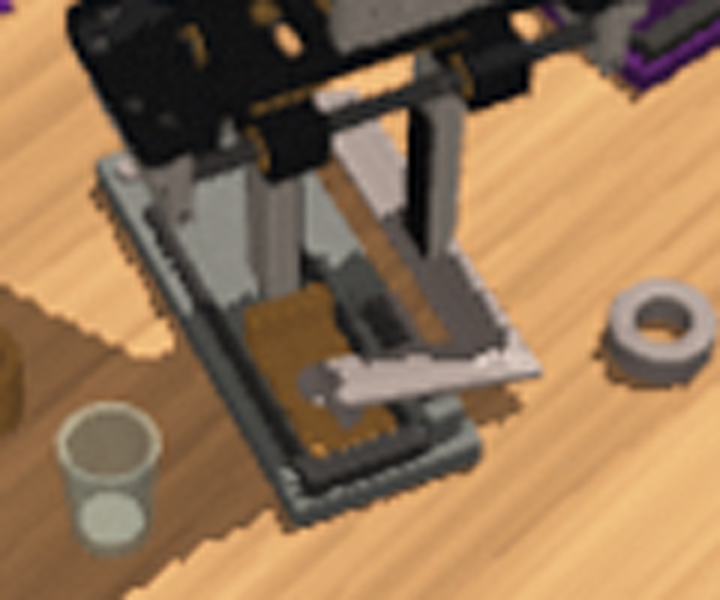

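The carrier's front edge lies on the end stop at about (350,440). The force jumped and the tool stalled, so it is home. I'll ease back off the heel with the bar still down, so the heel isn't dragged, then rise.

Call:
{"name": "drive_tool", "arguments": {
  "motion": [-2,0,0.3,0,-2,0,0.3,0,0,0,0,0]
}}

```text
clock: 5.63
eef_pos: [624.9, -22.4, 23.7]
eef_rot: [-3.12, 0.026, -0.389]
wrist_force: [-4.4, -0.7, 7.0]
finger_gap: 47.3
```

```bash
python3 go.py -22 30 20.5
```

```text
clk 5.63 stage now [-20.7  32.9  23.7] rot [-3.12   0.026 -0.389] F [-4.4 -0.7  7. ] gap 47.3
target [622.6 -24.6  20.5] tool delta [-1.2  3.   3.2] turn 0.004 j [-0.11  0.67  1.43  0.03  1.06  1.84]
```

Call:
{"name": "drive_tool", "arguments": {
  "motion": [-3,0,0,0,-3,0,0,0,-2,0,-2,0,0,0,-4,0,0,0,-6,0,0,0,-10,0]
}}

```text
clock: 6.13
eef_pos: [616.9, -19.5, 46.1]
eef_rot: [-3.121, 0.028, -0.388]
wrist_force: [0.1, -0.3, 0.0]
finger_gap: 47.1
```

Call:
{"name": "drive_tool", "arguments": {
  "motion": [0,0,-20,0,0,0,-30,0,0,0,-40,0,-15,0,-40,0,-40,0,-30,0,-40,0,0,0,-40,0,0,0,-40,0,0,0]
}}

```text
clock: 6.8
eef_pos: [463.2, 38.5, 217.6]
eef_rot: [-3.119, 0.022, -0.392]
wrist_force: [-0.4, 0.7, 0.9]
finger_gap: 47.1
```

Call:
{"name": "drive_tool", "arguments": {
  "motion": [-40,0,-10,0,-40,0,0,0,0,0,0,0,0,0,0,0]
}}

```text
clock: 7.13
eef_pos: [382.4, 70.7, 233.4]
eef_rot: [-3.116, 0.017, -0.39]
wrist_force: [0.9, 0.7, -0.7]
finger_gap: 46.5
```

```bash
python3 go.py -22 30 20.5;python3 -c "
from h import *
snap('scene','s5',(270,390,230,330),6)
snap('top','t5',(295,415,150,250),6)"
```

```text
clk 7.13 stage now [-280.3   26.   233.4] rot [-3.116  0.017 -0.39 ] F [ 0.9  0.7 -0.7] gap 46.5
target [622.6 -24.6  20.5] tool delta [261.8   2.3 208.6] turn 0.003 j [ 0.07 -0.09  1.89  0.03  1.35  2.02]
```

View pics/s5.png

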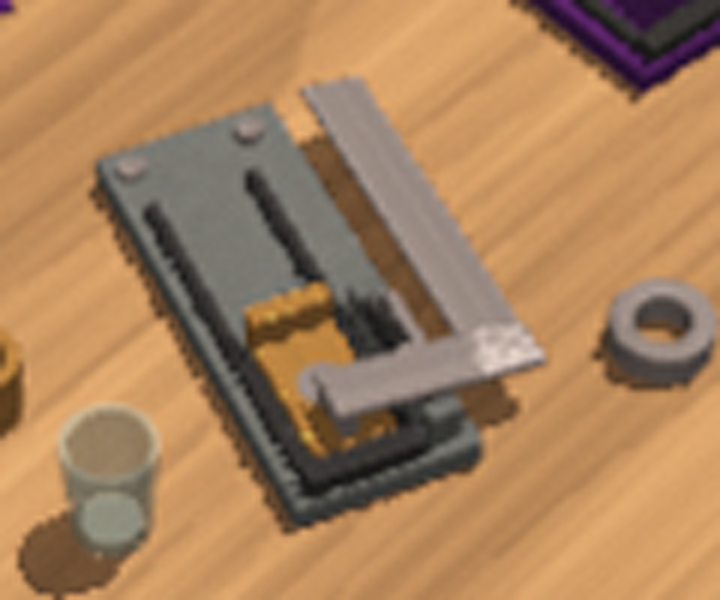

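View pics/t5.png

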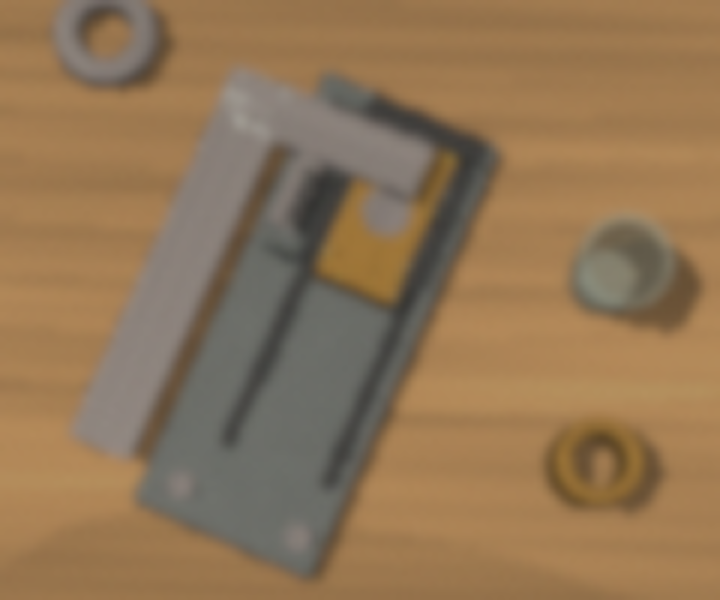

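```bash
python3 -c "
from h import *
Y=-.393;c,s=np.cos(Y),np.sin(Y);px=lambda u,o:(np.array(u,float)+.5)/6-.5+o
for n,u,o,z in(('scene',[[245,310],[325,284]],[270,230],30),('top',[[316,273],[396,304]],[295,150],30),('scene',[[318,455]],[270,230],18)):
  p=unproj(n,px(u,o),z)[:,:2]-[631.4,-60.7]; print(n,(p@np.array([[c,-s],[s,c]])).round(1).tolist())"
```

```text
scene [[-10.2, -12.8], [-9.5, 16.8]]
top [[-12.3, 15.3], [-10.7, -15.1]]
scene [[47.5, -12.3]]
```

The heel's rear face measures about -10 mm in the scene view. That is home, and it agrees with the stall against the end stop. The clip is clamped on the tongue.

```bash
python3 -c "
from cell import *
print(sign_off())"
```

```text
the job is handed in; nothing more can be done
None
```

I pressed the thumb bar down with one finger, holding about 10 N at a tip height of 20.5 mm. With the other finger I pushed the carrier by its heel about 54 mm, under the raised nose, to the end stop. I then eased off the heel, let the bar up, moved the arm clear and handed the job in at about 7 s on the robot's clock.

**Home:** At the stop the wrist force jumped to about 29 N in total and the tool stalled. The scene camera then put the heel's rear face at x ≈ -9.9 mm, where home is -10.

**Clamped:** The last pictures show the nose on the tongue and the other parts near the stage where they were. The wrist force was near zero.

**What disagreed or was not as planned:**
- The top camera read the heel's rear face at -10.7 to -12.3 mm, within its pixel error.
- A rough reading of the tongue's front corner in the scene view gave 47.5 mm, where 50 is home. The corner was hard to see, so I gave it less weight.
- The bar came up about 3 mm while I was easing back off the heel, a little earlier than I intended. The carrier was already home by then.

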